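Reset the carousel stop on the spice shelf

ROBOT

A 7-joint arm with a two-finger parallel gripper is mounted at the origin on the work surface. World frame = base frame: x ahead of the robot, y to its left, z up, the work surface at z = 0. Lengths are in mm, angles in rad, forces in N, time in s.
With the tool pointing down it reaches from about 400 to 875 mm from the base axis. Payload 4.4 kg.
Tool frame: the origin (TCP) lies at the very end of the fingers, on their centre line; the grasp point (between the pads) lies 19 mm behind it; z points along the fingers, y is the line along which they close (so a half turn about z gives the same grasp; the last joint's range is limited). The gripper opens to 85 mm and grips with 20 to 120 N. Pads are 22 mm wide; open, the fingers measure 114 mm over their backs; the gripper's body (76 mm by 85 mm) begins 54 mm behind the grasp point. The pads swing forward as they close: fully open they stand 13 mm farther back than shut.
Start: joints at [-1.367, 0.628, 0.038, 1.517, -0.027, 0.996, -0.02], TCP at [173.225, 626.507, 231.313] pointing down, gripper open.
Joint ranges: [-3.06, 3.06], [-0.37, 2.12], [-1.25, 1.32], [0.18, 2.47], [-1.1, 4.24], [0.23, 1.98], [-2.94, 2.94]. Speed limits (rad/s): [2.57, 2.57, 3.14, 3.14, 3.14, 3.14, 3.14].

INTERFACE

Orientations are given as [roll, pitch, yaw] about the fixed x, y, z axes, in that order (R = Rz(yaw) Ry(pitch) Rx(roll)).
In Python, from cell import ctrl gives the robot as it stands.
- The arm moves only by the tool jog_arm, never from a script. Its argument "plan" is a list of rows, each an object of numbers: "tx", "ty", "tz": the shift along the tool's x, y, z as a fraction of full scale; "wx", "wy", "wz": the turn, a rotation vector about the tool's x, y, z as a fraction of full scale; "claw": the closure, from 0 (fully open) to 1 (shut). In form: [{"tx": .., "ty": .., "tz": .., "wx": .., "wy": .., "wz": .., "claw": ..}, ...]. A call has 1 to 12 rows; each row is the pose to reach, as a shift and turn from the pose commanded when the call began, along the tool's axes at that moment; what a row does not reach only later rows make up. Full scale, the value 1, is 300 mm for a shift and 90 degrees for a turn. A row lasts 1/10 s, in which the tool goes at most 50 mm and 8.59 degrees, less where a joint would pass 70% of its speed; a pose out of reach is approached as far as the arm can. A call with a number of a shift or a turn outside -1 to 1 is refused whole. A call with a gripper value outside its range is refused whole. The fingers move at their own pace and stop on an object; the grip force is fixed at half the most. Time passes only in rows, so rows that repeat a pose let the fingers close. It gives the time, the measured TCP pose, the force, the opening and the grip force at its end, in the units of the state.
- ctrl.read_state(): the state, without advancing time (a new reading comes with each control period).
- ctrl.get_image(name): name is "side" or "top"; returns a dict with "img" (384x512x3 uint8, red, green, blue), "depth" (384x512 float32, mm along the optical axis (not along the pixel's ray), 0 where there is no reading), "fx", "fy", "cx", "cy" (pixels), "distortion" ([k1, k2, p1, p2, k3] as OpenCV has them; the pictures are not rectified), "position" and "orientation" of the camera in the world. Camera axes: x right, y down, z forward; pixel columns grow to the right and rows downward; lengths in mm; the calibration is good to about 2 mm. A picture is of the moment at which its call begins.
- ctrl.finish_job(): hands the job in; it is judged then, once.
Trained networks look in a picture, given as the dict that the camera call returned (one of the last four; its "shot" number tells which), for a name from the list of things; names that differ only in an ending like _2 or _b are one class to them, and where a whole thing is asked for, a point or a joint stands for the part that bears it (a point fixed in the world has none). Each returns a list of dicts, best first, with "score" (0 to 1); they miss things now and then, are a little off and sometimes report something else, mostly with a low value. They report only what shows in the picture. A call takes as long as a camera call.
- ctrl.trace(picture, thing): "pixels" (384x512 bool, what is visible of it) and "extent" ([centre column, centre row, width, height] in pixels, round what is visible of it).
The state is a dict: "clock": time; "qpos": joint angles; "qd": joint speeds; "tau": joint torques, N m; "eef_pos": TCP position; "tool_rot": TCP orientation; "force": force on the tool from outside, world axes, zero at the start; "torque": the same for the moment, N m; "width": finger opening in mm; "gripper_force": force on a finger pad.
Only numpy, scipy, OpenCV 4.12 (cv2) and the standard library are available. Lean on these libraries where they do the work, as an engineer would, in place of code of your own. Each camera call takes 0.05 s, during which the arm holds its last target. There are 200 camera calls.

TASK

The spice carousel's stop on the glass shelf has been left standing off. Loosen the wing screw on the stop's collar, slide the collar along the chrome rail until its sprung rubber pad is pressed about half-way in against the carousel's rubber buffer (a light push, never rammed to the end of its spring), then tighten the wing screw fully again so that the collar stays there, and let go. Do not drag the collar while it is clamped, and leave the spoon, the pan lid and the cup where they are.

Things in the scene. Friction and masses are not known exactly. Their poses are not given: they have to be found in the camera images.
- collar: Steel collar, 32 mm in diameter, 30 mm long, on a level 12 mm chrome rail 115 mm above the table. Origin on the rail axis, mid-collar; y runs along the rail towards the carousel, z up. Held by a wing screw on top. Loose, it slides in y (250 mm in all) with about 1.5 N drag and stays where left unless pushed. An arm goes down and 90 mm in +x and carries the pad.
- pad_face (a point): Centre of the pad's face when unpressed, fixed to the collar at (90, 55, -43) mm in its frame. The pad is a round rubber disc 22 mm across facing +y along the rail. It is sprung: 0.8 N per mm over 10 mm of travel (8 N), then solid. Pressed half-way (5 mm) it pushes back with 4 N.
- wing (a point): Centre of the screw's wing: an upright flat steel bar 36 mm long (its x axis), 12 mm thick (y) and 30 mm tall, on the screw axis 43 mm above the rail axis; 8 mm of free space below it. It rides on the collar and turns with the screw: pinched across its thickness from above it can be turned, and can push the collar along.
- screw (a joint): Wing screw angle, rad: 0 is fully tight (a stop), growing anticlockwise seen from above (loosening) up to 2.0. Clamps the collar below about 0.7, free above; well loose at 1.0 to 1.4. Starts at 0 to 0.15. Takes 0.1 to 0.2 N m to turn and stays where left. Tight means below 0.25.
- carousel: White spice carousel fixed on the shelf; origin under its centre, on the glass 50 mm above the table, axes as the collar's. Base 120 mm across; turning tray 140 mm across, six glass jars to 101 mm up, post to 152 mm. A rubber buffer on a stud, 22 mm up, points in -y at the pad. How far it is screwed out is not given: its face is 80 to 110 mm from the origin. It is rigid.
- shelf: Glass shelf unit with chrome brackets, fixed on the table; origin on the table under the centre of the lower glass shelf, x = -120 to 90 mm, y = -310 to 310 mm, top 50 mm above the table. Rail along y at x = -90 mm, 115 mm above the table. Behind it, x = 80 to 230 mm, a second glass shelf with its top 150 mm above the table.
- spoon: Yellow silicone spoon, 220 mm long, lying on the lower glass shelf behind the collar's path; to be left alone.
- pan_lid: Stainless saucepan lid with a black knob, 140 mm across, lying on the upper glass shelf; to be left alone.
- cup: Green plastic cup, 72 mm across and 85 mm high, standing on the upper glass shelf; to be left alone.

How it is judged (in metres and radians):
On the way, in this order (a step that is already met when the one before it is completed fails the run):
1. the wing screw is loosened while the collar is still where it was (value of joint screw above 0.8 rad and distance of collar from where it was at the start of the episode below 0.01 m), for 0.1 s.
2. with the screw loose, the pad is pressed on the buffer with 2 to 6.5 N (value of joint screw above 0.7 rad and contact force between collar and carousel between 2 and 6.5 N), for 0.2 s.
3. the wing screw is tight with the pad still pressed (value of joint screw below 0.25 rad and contact force between collar and carousel above 2 N), for 0.2 s.
At the end, for the whole second after the job is handed in: The collar rests on the rail with its pad pressing on the carousel's buffer with 2 to 6.5 N (pressed in 2.5 to 8 mm of its 10 mm), the wing screw is tight (below 0.25 rad) and the collar is at rest (all of step 3 and contact force between collar and carousel below 6.5 N and linear speed of collar below 0.002 m/s); the robot touches nothing.
It fails at once if the pad is rammed against the carousel (over 12 N) (contact force between collar and carousel above 12 N).
It fails at once if the collar is dragged along while its screw is tight (value of joint screw below 0.3 rad and linear speed of collar above 0.05 m/s).
It fails at once if the spoon, the pan lid or the cup is disturbed (over 15 mm) (distance of any of spoon, pan_lid, cup from where it was at the start of the episode above 0.015 m).
It also fails if it takes over 58 s, if anything falls off the work surface, if the arm or the gripper's body presses on something with over 40 N, if the wrist force passes 120 N, or if a joint passes its speed limit or range.

## Working session

There is one attempt and no reset: what is moved stays moved. The work goes in short steps, Python scripts to look and compute and a tool call to move; the robot and the scene stay as the last step left them, time stands still between calls to the robot, and variables do not carry over. Pictures are saved under pics/ and viewed, at most 10 in all, crops included, and the job is handed in when it is done.

Besides the shell and the picture viewer there is one more tool, called after "Request:" as a command line: name --argument value ..., lists and objects as JSON in quotes. jog_arm: Moves the arm, as the interface text tells. Shift numbers are shares of 300 mm and turn numbers shares of 90 degrees, none past 1 either way. Its arguments: {"type":"object","properties":{"plan":{"type":"array"}},"required":["plan"]}

```bash
mkdir -p pics
cat > h.py <<'E'
import numpy as np,cv2
from cell import ctrl
from scipy.spatial.transform import Rotation as R
def camR(d):
    o=np.array(d["orientation"],float)
    return o if o.shape==(3,3) else R.from_euler('xyz',o).as_matrix()
def world(d,mask=None,px=None):
    K=np.array([[d["fx"],0,d["cx"]],[0,d["fy"],d["cy"]],[0,0,1]])
    if mask is not None:
        v,u=np.nonzero(mask&(d["depth"]>0)); px=np.c_[u,v]
    px=np.array(px,int); z=d["depth"][px[:,1],px[:,0]]
    n=cv2.undistortPoints(px.astype(np.float64)[:,None],K,np.array(d["distortion"]))[:,0]
    return (np.c_[n*z[:,None],z])@camR(d).T+np.array(d["position"])
E
python3 - <<'E'
from h import *
s=ctrl.read_state();print(s)
for n in("side","top"):
    d=ctrl.get_image(n);cv2.imwrite(f"pics/{n}0.png",cv2.cvtColor(d["img"],cv2.COLOR_RGB2BGR))
    print(n,d["position"],d["orientation"],d["fx"])
    for t in("collar","wing","pad_face","carousel","shelf"):
        for r in ctrl.trace(d,t)[:2]:
            p=world(d,r["pixels"]); print(t,r["score"],r["extent"],len(p),np.round(np.percentile(p,[2,50,98],axis=0)).tolist() if len(p) else 0)
E
```

```text
{'clock': 0.0, 'qpos': array([-1.36678177,  0.62934409,  0.0384249 ,  1.51839656, -0.02698753,
        0.99629435, -0.01997361]), 'qd': array([-9.58413911e-05, -1.36152715e-03,  1.01709351e-03, -1.26081893e-03,
        7.84779748e-04,  3.45597322e-04, -7.16601428e-04]), 'tau': array([-6.40234757e-04, -5.63389957e+01,  1.22610804e+00, -1.93445510e+01,
        1.10630871e-02,  1.02541811e-02, -1.52011881e-05]), 'eef_pos': array([173.05541911, 625.87573154, 230.38097145]), 'tool_rot': array([-3.13966804e+00,  2.63162352e-05,  2.87182445e+00]), 'force': array([-0.00495429,  0.23223785,  0.31254861]), 'torque': array([ 0.03281275, -0.01053319, -0.00663665]), 'gripper_force': 0.0, 'width': 85.23840033682143}
side [ 498.52172556 -626.06773808  766.36616431] [-2.36309265 -0.00826873 -0.13842829] 444.25290844491616
collar 0.71 [249.5, 282.4, 66.6, 37.9] 1354 [[509.0, -203.0, 52.0], [555.0, -186.0, 84.0], [620.0, -123.0, 175.0]]
wing 0.64 [225.8, 270.4, 21.4, 21.1] 257 [[507.0, -199.0, 142.0], [522.0, -191.0, 168.0], [537.0, -180.0, 176.0]]
pad_face 0.82 [249.7, 282.4, 63.0, 40.9] 1298 [[508.0
[... 264 characters left out ...]
53.0], [836.0, 274.0, 154.0]]
top [520.98020205  14.86551314 844.78416154] [-2.99614518 -0.03074289 -1.54403998] 411.6065901709779
collar 0.94 [338.2, 233.7, 59.6, 68.3] 1225 [[510.0, -196.0, 49.0], [563.0, -176.0, 82.0], [622.0, -120.0, 173.0]]
wing 0.81 [359.2, 256.0, 20.9, 20.7] 243 [[508.0, -209.0, 109.0], [524.0, -184.0, 171.0], [540.0, -174.0, 174.0]]
carousel 0.68 [172.1, 228.0, 90.6, 78.2] 4824 [[506.0, 72.0, 78.0], [565.0, 134.0, 132.0], [626.0, 199.0, 199.0]]
shelf 0.67 [152.7, 128.3, 47.4, 50.0] 2003 [[685.0, 124.0, 152.0], [728.0, 163.0, 196.0], [751.0, 189.0, 236.0]]
shelf 0.65 [238.2, 189.2, 354.3, 226.9] 50246 [[456.0, -290.0, 47.0], [645.0, 11.0, 80.0], [826.0, 308.0, 152.0]]
```

Run:
```python
from h import *
d=ctrl.get_image("top");im=d["img"]
r=ctrl.trace(d,"wing")[0];p=world(d,r["pixels"]);q=p[p[:,2]>163]
print("wing top",q.mean(0),q.min(0),q.max(0),cv2.minAreaRect(q[:,:2].astype(np.float32)))
r=ctrl.trace(d,"carousel")[0];p=world(d,r["pixels"])
q=p[(p[:,2]>185)];print("post",q.mean(0),len(q)); 
q=p[(p[:,2]>60)];print(q.min(0),q.max(0))
c=cv2.cvtColor(im,cv2.COLOR_RGB2BGR)[160:320,120:400]
cv2.imwrite("pics/t1.png",cv2.resize(c,None,fx=2.8,fy=2.8,interpolation=cv2.INTER_CUBIC))
# buffer: points near carousel -y side at height 66..85
v,u=np.mgrid[0:384,0:512];P=world(d,mask=np.ones((384,512),bool))
m=(P[:,0]>535)&(P[:,0]<615)&(P[:,1]>-5)&(P[:,1]<70)&(P[:,2]>60)&(P[:,2]<100)
for a in P[m][::6]:print(np.round(a).astype(int),end=' ')
r=P[(abs(P[:,2]-119)<6)&(P[:,0]<550)&(P[:,0]>500)]
r=r[(r[:,1]<-30)|(r[:,1]>0)];print("\nrail",len(r),cv2.fitLine(r[:,:2].astype(np.float32),cv2.DIST_HUBER,0,.01,.01).ravel())
```

```text
wing top [ 524.08972241 -184.49850188  171.50066888] [ 508.16716509 -196.48947977  163.55436657] [ 540.89304099 -173.26037179  175.70663069] ((524.4285278320312, -185.3982391357422), (35.4965934753418, 12.300896644592285), 29.755842208862305)
post [567.05265188 139.76825719 197.41795852] 235
[499.50348049  54.81987586  68.21670413] [634.84891781 209.42166871 203.12388027]
[589  67  71] [587  68  78] [585  68  77] [585  57  82] [583  57  80] [581  59  83] [579  60  82] [577  64  82] [576  68  76] [576  57  80] [573  60  82] [572  62  80] [570  64  78] [568  64  76] 
rail 1041 [ 1.3025771e-01 -9.9148017e-01  5.2138647e+02 -1.6236931e+02]
```

View pics/t1.png

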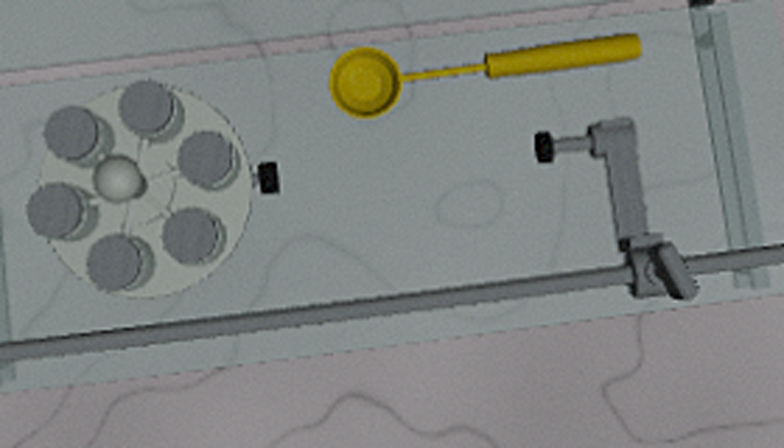

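View pics/side0.png

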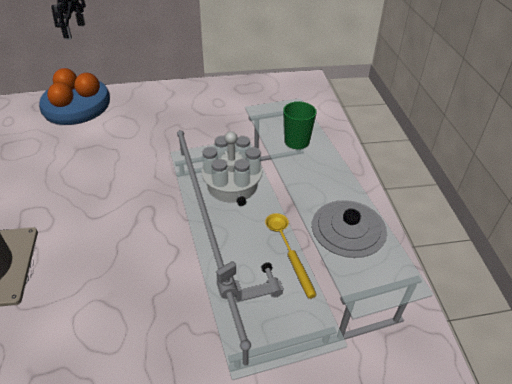

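```bash
cat >> h.py <<'E'
def go(p,yaw,ref=None):
    "fractions from the pose now to p, tool down, yaw"
    s=ctrl.read_state(); a=R.from_euler('xyz',s["tool_rot"]); b=R.from_euler('xyz',[np.pi,0,yaw])
    t=a.inv().apply(np.array(p)-s["eef_pos"])/300; w=(a.inv()*b).as_rotvec()/(np.pi/2)
    print("t",np.round(t,4),"w",np.round(w,4),"| eef",np.round(s["eef_pos"],1),np.round(s["tool_rot"],3),"F",np.round(s["force"],1),"T",np.round(s["torque"],2),"w",round(s["width"],1),"gf",s["gripper_force"],"t",s["clock"],"q7",s["qpos"][-1])
E
python3 - <<'E'
from h import *
d=ctrl.get_image("top")
r=ctrl.trace(d,"wing")[0];p=world(d,r["pixels"]);q=p[p[:,2]>169.5]
print(len(q),np.median(q,0),cv2.minAreaRect(q[:,:2].astype(np.float32)),)
c=np.cov(q[:,:2].T);w,V=np.linalg.eigh(c);print(np.sqrt(w*12),V)
# both cameras: buffer & pad via dark pixels
for n in("top","side"):
    d=ctrl.get_image(n);P=world(d,np.ones((384,512),bool));v,u=np.nonzero(d["depth"]>0);dark=d["img"][v,u].max(1)<45
    for nm,(x,y) in dict(buf=(580,62),pad=(607,-122)).items():
        m=dark&(np.hypot(P[:,0]-x,P[:,1]-y)<25)&(P[:,2]>55)&(P[:,2]<95);print(n,nm,m.sum(),np.round(np.percentile(P[m],[3,50,97],axis=0),1).tolist() if m.any() else 0)
go((390,420,235),2.4)
E
```

```text
140 [ 524.57706798 -184.99537291  172.33530085] ((524.3846435546875, -185.38702392578125), (34.27680969238281, 11.507351875305176), 27.262855529785156)
[10.94841138 34.18196757] [[ 0.47475051 -0.88012042]
 [-0.88012042 -0.47475051]]
top buf 64 [[570.0, 56.6, 76.9], [579.0, 62.2, 81.1], [588.8, 68.2, 83.9]]
top pad 57 [[596.0, -126.3, 69.9], [604.9, -121.9, 80.9], [613.2, -117.8, 83.3]]
side buf 61 [[569.3, 53.1, 67.1], [577.6, 56.7, 79.1], [586.3, 62.2, 84.8]]
side pad 51 [[595.5, -129.8, 71.0], [602.5, -127.4, 81.5], [612.1, -121.8, 84.7]]
t [-0.8799 -0.4708 -0.0122] w [ 0.     -0.      0.3004] | eef [173.2 626.5 231.3] [ 3.142 -0.     2.872] F [-0.   0.6 -1.5] T [-0.   -0.02 -0.03] w 85.2 gf 0.0 t 0.95 q7 -0.01997008229388478
```

Request:
jog_arm --plan '[{"tx": -0.88,"ty": -0.47,"tz": -0.012,"wz": 0.3,"claw": 0},{"tx": -0.88,"ty": -0.47,"tz": -0.012,"wz": 0.3,"claw": 0},{"tx": -0.88,"ty": -0.47,"tz": -0.012,"wz": 0.3,"claw": 0},{"tx": -0.88,"ty": -0.47,"tz": -0.012,"wz": 0.3,"claw": 0},{"tx": -0.88,"ty": -0.47,"tz": -0.012,"wz": 0.3,"claw": 0},{"tx": -0.88,"ty": -0.47,"tz": -0.012,"wz": 0.3,"claw": 0},{"tx": -0.88,"ty": -0.47,"tz": -0.012,"wz": 0.3,"claw": 0},{"tx": -0.88,"ty": -0.47,"tz": -0.012,"wz": 0.3,"claw": 0}]'

```text
invalid input at $.plan[0]: expected keys tx, ty, tz, wx, wy, wz, claw
```

```bash
python3 -c "
from h import *
go((480,150,240),1.8)"
```

```text
t [-1.4089 -1.2583 -0.0289] w [ 0.     -0.      0.6823] | eef [173.2 626.5 231.3] [ 3.142 -0.     2.872] F [-0.   0.6 -1.5] T [-0.   -0.02 -0.03] w 85.2 gf 0.0 t 0.95 q7 -0.01997008229388478
```

Request:
jog_arm --plan '[{"tx": -0.88,"ty": -0.47,"tz": -0.012,"wx": 0,"wy": 0,"wz": 0.3,"claw": 0},{"tx": -0.88,"ty": -0.47,"tz": -0.012,"wx": 0,"wy": 0,"wz": 0.3,"claw": 0},{"tx": -0.88,"ty": -0.47,"tz": -0.012,"wx": 0,"wy": 0,"wz": 0.3,"claw": 0},{"tx": -0.88,"ty": -0.47,"tz": -0.012,"wx": 0,"wy": 0,"wz": 0.3,"claw": 0},{"tx": -0.88,"ty": -0.47,"tz": -0.012,"wx": 0,"wy": 0,"wz": 0.3,"claw": 0},{"tx": -0.88,"ty": -0.47,"tz": -0.012,"wx": 0,"wy": 0,"wz": 0.3,"claw": 0},{"tx": -0.88,"ty": -0.47,"tz": -0.012,"wx": 0,"wy": 0,"wz": 0.3,"claw": 0},{"tx": -0.88,"ty": -0.47,"tz": -0.012,"wx": 0,"wy": 0,"wz": 0.3,"claw": 0}]'

```text
clock: 1.75
eef_pos: [391.4, 419.1, 235.1]
tool_rot: [3.141, -0.0, 2.397]
force: [-0.2, -0.3, 0.3]
width: 85.6
gripper_force: 0.0
```

```bash
python3 -c "
from h import *
go((480,150,240),1.8)"
```

```text
t [-0.8253 -0.4593 -0.0164] w [ 3.0e-04 -1.0e-04  3.8e-01] | eef [391.4 419.1 235.1] [ 3.141 -0.     2.397] F [-0.2 -0.3  0.3] T [-0.   -0.    0.02] w 85.6 gf 0.0 t 1.75 q7 0.06243862662913143
```

Request:
jog_arm --plan '[{"tx": -0.825,"ty": -0.46,"tz": -0.016,"wx": 0,"wy": 0,"wz": 0.38,"claw": 0},{"tx": -0.825,"ty": -0.46,"tz": -0.016,"wx": 0,"wy": 0,"wz": 0.38,"claw": 0},{"tx": -0.825,"ty": -0.46,"tz": -0.016,"wx": 0,"wy": 0,"wz": 0.38,"claw": 0},{"tx": -0.825,"ty": -0.46,"tz": -0.016,"wx": 0,"wy": 0,"wz": 0.38,"claw": 0},{"tx": -0.825,"ty": -0.46,"tz": -0.016,"wx": 0,"wy": 0,"wz": 0.38,"claw": 0},{"tx": -0.825,"ty": -0.46,"tz": -0.016,"wx": 0,"wy": 0,"wz": 0.38,"claw": 0},{"tx": -0.825,"ty": -0.46,"tz": -0.016,"wx": 0,"wy": 0,"wz": 0.38,"claw": 0},{"tx": -0.825,"ty": -0.46,"tz": -0.016,"wx": 0,"wy": 0,"wz": 0.38,"claw": 0}]'

```text
clock: 2.55
eef_pos: [479.3, 152.7, 239.7]
tool_rot: [3.142, -0.001, 1.805]
force: [0.5, 1.0, 0.2]
width: 85.1
gripper_force: 0.0
```

```bash
python3 -c "
from h import *
go((515,-120,240),0.9)"
```

```text
t [-0.912  -0.0947 -0.0021] w [-3.000e-04 -7.000e-04  5.759e-01] | eef [479.3 152.7 239.7] [ 3.142e+00 -1.000e-03  1.805e+00] F [0.5 1.  0.2] T [ 0.02 -0.01  0.03] w 85.1 gf 0.0 t 2.55 q7 0.08092359924092045
```

Request:
jog_arm --plan '[{"tx": -0.912,"ty": -0.095,"tz": 0,"wx": 0,"wy": 0,"wz": 0.576,"claw": 0},{"tx": -0.912,"ty": -0.095,"tz": 0,"wx": 0,"wy": 0,"wz": 0.576,"claw": 0},{"tx": -0.912,"ty": -0.095,"tz": 0,"wx": 0,"wy": 0,"wz": 0.576,"claw": 0},{"tx": -0.912,"ty": -0.095,"tz": 0,"wx": 0,"wy": 0,"wz": 0.576,"claw": 0},{"tx": -0.912,"ty": -0.095,"tz": 0,"wx": 0,"wy": 0,"wz": 0.576,"claw": 0},{"tx": -0.912,"ty": -0.095,"tz": 0,"wx": 0,"wy": 0,"wz": 0.576,"claw": 0},{"tx": -0.912,"ty": -0.095,"tz": 0,"wx": 0,"wy": 0,"wz": 0.576,"claw": 0},{"tx": -0.912,"ty": -0.095,"tz": 0,"wx": 0,"wy": 0,"wz": 0.576,"claw": 0},{"tx": -0.912,"ty": -0.095,"tz": 0,"wx": 0,"wy": 0,"wz": 0.576,"claw": 0}]'

```text
clock: 3.45
eef_pos: [515.3, -118.0, 239.2]
tool_rot: [-3.14, -0.001, 0.905]
force: [-0.1, 0.1, 0.5]
width: 85.8
gripper_force: 0.0
```

```bash
python3 -c "
from h import *
go((524.4,-185.2,200),0.485)"
```

```text
t [-0.1576  0.1625  0.1302] w [-0.0014 -0.0004  0.2674] | eef [ 515.3 -118.   239.2] [-3.14e+00 -1.00e-03  9.05e-01] F [-0.1  0.1  0.5] T [0.   0.01 0.  ] w 85.8 gf 0.0 t 3.45 q7 -0.11178833316879132
```

Request:
jog_arm --plan '[{"tx": -0.158,"ty": 0.1625,"tz": 0.13,"wx": 0,"wy": 0,"wz": 0.267,"claw": 0},{"tx": -0.158,"ty": 0.1625,"tz": 0.13,"wx": 0,"wy": 0,"wz": 0.267,"claw": 0},{"tx": -0.158,"ty": 0.1625,"tz": 0.13,"wx": 0,"wy": 0,"wz": 0.267,"claw": 0},{"tx": -0.158,"ty": 0.1625,"tz": 0.13,"wx": 0,"wy": 0,"wz": 0.267,"claw": 0},{"tx": -0.158,"ty": 0.1625,"tz": 0.13,"wx": 0,"wy": 0,"wz": 0.267,"claw": 0},{"tx": -0.158,"ty": 0.1625,"tz": 0.13,"wx": 0,"wy": 0,"wz": 0.267,"claw": 0}]'

```text
clock: 4.05
eef_pos: [524.1, -187.1, 200.9]
tool_rot: [-3.141, -0.001, 0.485]
force: [0.6, 0.8, -0.0]
width: 85.8
gripper_force: 0.0
```

```bash
python3 -c "
from h import *
go((524.4,-185.2,143),0.485)
d=ctrl.get_image('side');c=cv2.cvtColor(d['img'],cv2.COLOR_RGB2BGR)[180:340,140:340]
cv2.imwrite('pics/s2.png',cv2.resize(c,None,fx=3.5,fy=3.5,interpolation=cv2.INTER_CUBIC))"
```

```text
t [ 0.0035 -0.005   0.1932] w [-0.0004 -0.0007 -0.0003] | eef [ 524.1 -187.1  200.9] [-3.141e+00 -1.000e-03  4.850e-01] F [ 0.6  0.8 -0. ] T [ 0.01  0.   -0.03] w 85.8 gf 0.0 t 4.05 q7 -0.29555352799089935
```

View pics/s2.png

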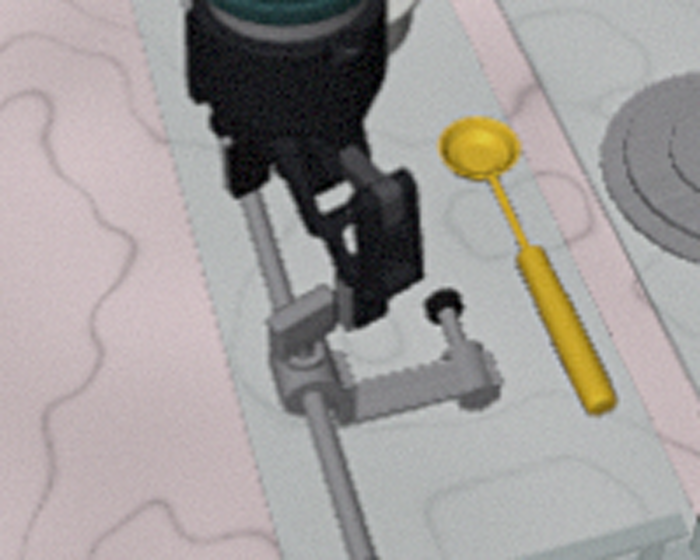

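```bash
python3 -c "
from h import *
d=ctrl.get_image('side')
K=np.array([[d['fx'],0,d['cx']],[0,d['fy'],d['cy']],[0,0,1]])
P=np.array([[544,-225,212],[504,-149,212],[524,-187,201],[524.4,-185.2,173.]])
r=camR(d).T;q=cv2.projectPoints(P,cv2.Rodrigues(r)[0],-r@np.array(d['position']),K,np.array(d['distortion']))[0][:,0]
print((q-[140,180])*3.5)
print(world(d,px=[(140+385//3.5,180+250//3.5),(140+360//3.5,180+310//3.5),(140+255//3.5,180+180//3.5),(140+305//3.5,180+300//3.5)]))"
```

```text
[[353.97395622 316.13244209]
 [249.17713564 194.05844641]
 [300.55952552 268.02958273]
 [302.97643647 301.45243382]]
[[ 553.35704824 -252.42934283  291.99475997]
 [ 543.56464371 -240.45841195  238.87074146]
 [ 505.91743892 -149.088831    222.88780759]
 [ 525.26979548 -184.29367087  174.7469686 ]]
```

The side view shows the fingers straddling the wing: near finger at crop pixel (360, 310), far one at (255, 190), wing at (305, 305). I'll go down and close.

Request:
jog_arm --plan '[{"tx": 0.002,"ty": -0.004,"tz": 0.1,"wx": 0,"wy": 0,"wz": 0,"claw": 0},{"tx": 0.002,"ty": -0.004,"tz": 0.193,"wx": 0,"wy": 0,"wz": 0,"claw": 0},{"tx": 0.002,"ty": -0.004,"tz": 0.193,"wx": 0,"wy": 0,"wz": 0,"claw": 0},{"tx": 0.002,"ty": -0.004,"tz": 0.193,"wx": 0,"wy": 0,"wz": 0,"claw": 0},{"tx": 0.002,"ty": -0.004,"tz": 0.193,"wx": 0,"wy": 0,"wz": 0,"claw": 0}]'

```text
clock: 4.65
eef_pos: [524.4, -188.1, 144.3]
tool_rot: [3.14, -0.002, 0.48]
force: [-0.0, -0.8, 1.2]
width: 85.3
gripper_force: 0.0
```

```bash
python3 -c "
from h import *
go((524.4,-185.2,143),0.485)"
```

```text
t [ 0.0044 -0.0088  0.0042] w [ 0.0012 -0.001  -0.0034] | eef [ 524.4 -188.1  144.3] [ 3.14e+00 -2.00e-03  4.80e-01] F [-0.  -0.8  1.2] T [0.01 0.   0.02] w 85.3 gf 0.0 t 4.65 q7 -0.2384042109477362
```

Request:
jog_arm --plan '[{"tx": 0.004,"ty": -0.008,"tz": 0.004,"wx": 0,"wy": 0,"wz": 0,"claw": 0},{"tx": 0.004,"ty": -0.008,"tz": 0.004,"wx": 0,"wy": 0,"wz": 0,"claw": 0.5},{"tx": 0.004,"ty": -0.008,"tz": 0.004,"wx": 0,"wy": 0,"wz": 0,"claw": 0.7},{"tx": 0.004,"ty": -0.008,"tz": 0.004,"wx": 0,"wy": 0,"wz": 0,"claw": 0.8},{"tx": 0.004,"ty": -0.008,"tz": 0.004,"wx": 0,"wy": 0,"wz": 0,"claw": 1},{"tx": 0.004,"ty": -0.008,"tz": 0.004,"wx": 0,"wy": 0,"wz": 0,"claw": 1},{"tx": 0.004,"ty": -0.008,"tz": 0.004,"wx": 0,"wy": 0,"wz": 0,"claw": 1},{"tx": 0.004,"ty": -0.008,"tz": 0.004,"wx": 0,"wy": 0,"wz": 0,"claw": 1}]'

```text
clock: 5.45
eef_pos: [523.6, -185.0, 141.8]
tool_rot: [3.141, -0.0, 0.48]
force: [0.4, 0.2, 2.9]
width: 11.2
gripper_force: 58.6
```

```bash
python3 -c "
from h import *
go((524.4,-185.2,143),0.485)"
```

```text
t [ 0.0019  0.0018 -0.0041] w [ 0.0002 -0.     -0.003 ] | eef [ 523.6 -185.   141.8] [ 3.141 -0.     0.48 ] F [0.4 0.2 2.9] T [0.   0.03 0.4 ] w 11.2 gf 58.58615219593048 t 5.45 q7 -0.23993293189107753
```

Request:
jog_arm --plan '[{"tx": 0,"ty": 0,"tz": 0,"wx": 0,"wy": 0,"wz": -0.08,"claw": 1},{"tx": 0,"ty": 0,"tz": 0,"wx": 0,"wy": 0,"wz": -0.16,"claw": 1},{"tx": 0,"ty": 0,"tz": 0,"wx": 0,"wy": 0,"wz": -0.24,"claw": 1},{"tx": 0,"ty": 0,"tz": 0,"wx": 0,"wy": 0,"wz": -0.32,"claw": 1},{"tx": 0,"ty": 0,"tz": 0,"wx": 0,"wy": 0,"wz": -0.4,"claw": 1},{"tx": 0,"ty": 0,"tz": 0,"wx": 0,"wy": 0,"wz": -0.48,"claw": 1},{"tx": 0,"ty": 0,"tz": 0,"wx": 0,"wy": 0,"wz": -0.56,"claw": 1},{"tx": 0,"ty": 0,"tz": 0,"wx": 0,"wy": 0,"wz": -0.64,"claw": 1},{"tx": 0,"ty": 0,"tz": 0,"wx": 0,"wy": 0,"wz": -0.72,"claw": 1},{"tx": 0,"ty": 0,"tz": 0,"wx": 0,"wy": 0,"wz": -0.8,"claw": 1},{"tx": 0,"ty": 0,"tz": 0,"wx": 0,"wy": 0,"wz": -0.8,"claw": 1},{"tx": 0,"ty": 0,"tz": 0,"wx": 0,"wy": 0,"wz": -0.8,"claw": 1}]'

```text
clock: 6.65
eef_pos: [522.1, -184.8, 141.7]
tool_rot: [-3.139, -0.001, 1.732]
force: [-4.4, 0.8, 5.7]
width: 11.1
gripper_force: 58.9
```

```bash
python3 -c "
from h import *
u=np.array([-.1303,.9915])
p=np.array([524,-185.2])+u*150
go((p[0],p[1],142),1.74)
d=ctrl.get_image('top');c=cv2.cvtColor(d['img'],cv2.COLOR_RGB2BGR)[160:320,120:400]
cv2.imwrite('pics/t3.png',cv2.resize(c,None,fx=2.8,fy=2.8,interpolation=cv2.INTER_CUBIC))"
```

```text
t [ 4.975e-01  2.150e-02 -4.000e-04] w [-0.0014 -0.0009 -0.0049] | eef [ 522.1 -184.8  141.7] [-3.139e+00 -1.000e-03  1.732e+00] F [-4.4  0.8  5.7] T [0.07 0.91 0.09] w 11.1 gf 58.921127915382385 t 6.65 q7 0.6931522578780166
```

View pics/t3.png

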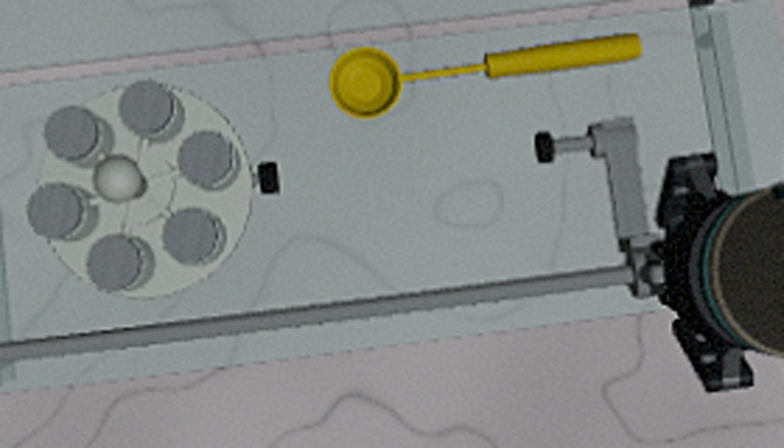

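Request:
jog_arm --plan '[{"tx": 0.04,"ty": 0.002,"tz": 0,"wx": 0,"wy": 0,"wz": 0,"claw": 1},{"tx": 0.09,"ty": 0.003,"tz": 0,"wx": 0,"wy": 0,"wz": 0,"claw": 1},{"tx": 0.14,"ty": 0.005,"tz": 0,"wx": 0,"wy": 0,"wz": 0,"claw": 1},{"tx": 0.19,"ty": 0.006,"tz": 0,"wx": 0,"wy": 0,"wz": 0,"claw": 1},{"tx": 0.24,"ty": 0.008,"tz": 0,"wx": 0,"wy": 0,"wz": 0,"claw": 1},{"tx": 0.29,"ty": 0.009,"tz": 0,"wx": 0,"wy": 0,"wz": 0,"claw": 1},{"tx": 0.34,"ty": 0.01,"tz": 0,"wx": 0,"wy": 0,"wz": 0,"claw": 1},{"tx": 0.39,"ty": 0.012,"tz": 0,"wx": 0,"wy": 0,"wz": 0,"claw": 1},{"tx": 0.44,"ty": 0.013,"tz": 0,"wx": 0,"wy": 0,"wz": 0,"claw": 1},{"tx": 0.48,"ty": 0.015,"tz": 0,"wx": 0,"wy": 0,"wz": 0,"claw": 1},{"tx": 0.5,"ty": 0.015,"tz": 0,"wx": 0,"wy": 0,"wz": 0,"claw": 1},{"tx": 0.5,"ty": 0.015,"tz": 0,"wx": 0,"wy": 0,"wz": 0,"claw": 1}]'

```text
clock: 7.9
eef_pos: [499.7, -35.4, 141.6]
tool_rot: [-3.135, -0.002, 1.733]
force: [-8.8, 1.5, 10.4]
width: 11.0
gripper_force: 60.3
```

```bash
python3 -c "
from h import *
u=np.array([-.1303,.9915])
p=np.array([524,-185.2])+u*170
go((p[0],p[1],142),1.74)
d=ctrl.get_image('side');P=world(d,np.ones((384,512),bool));v,w=np.nonzero(d['depth']>0);dark=d['img'][v,w].max(1)<45
m=dark&(P[:,0]>560)&(P[:,0]<610)&(P[:,1]>-10)&(P[:,1]<75)&(P[:,2]>55)&(P[:,2]<95)
s=np.sort(((P[m][:,:2]-[524,-185.2])@u));print(np.histogram(s,np.arange(180,260,2)))
c=cv2.cvtColor(d['img'],cv2.COLOR_RGB2BGR)[130:290,160:360]
cv2.imwrite('pics/s4.png',cv2.resize(c,None,fx=3.5,fy=3.5,interpolation=cv2.INTER_CUBIC))"
```

```text
t [ 0.0606  0.0172 -0.0013] w [-0.004  -0.0014 -0.0046] | eef [499.7 -35.4 141.6] [-3.135e+00 -2.000e-03  1.733e+00] F [-8.8  1.5 10.4] T [ 0.    1.75 -0.09] w 11.0 gf 60.34079432487488 t 7.9 q7 0.45644642381695416
(array([ 0,  0,  0,  0,  0,  0,  0,  3, 18,  9,  5,  2,  0,  0,  0,  0,  0,
        0,  0,  0,  0,  0,  0,  0,  2, 14, 22,  9,  7,  4,  1,  0,  0,  0,
        0,  0,  0,  0,  0]), array([180, 182, 184, 186, 188, 190, 192, 194, 196, 198, 200, 202, 204,
       206, 208, 210, 212, 214, 216, 218, 220, 222, 224, 226, 228, 230,
       232, 234, 236, 238, 240, 242, 244, 246, 248, 250, 252, 254, 256,
       258]))
```

View pics/s4.png

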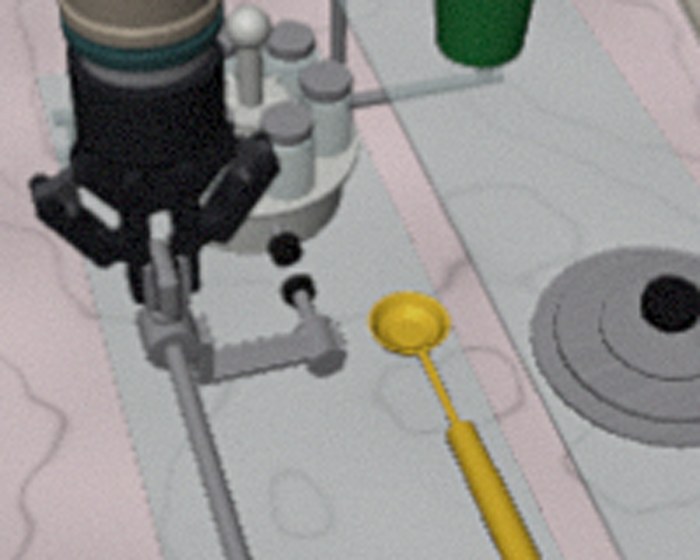

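Request:
jog_arm --plan '[{"tx": 0.02,"ty": -0.004,"tz": -0.002,"wx": 0,"wy": 0,"wz": 0,"claw": 1},{"tx": 0.04,"ty": -0.008,"tz": -0.004,"wx": 0,"wy": 0,"wz": 0,"claw": 1},{"tx": 0.053,"ty": -0.01,"tz": -0.005,"wx": 0,"wy": 0,"wz": 0,"claw": 1},{"tx": 0.053,"ty": -0.01,"tz": -0.005,"wx": 0,"wy": 0,"wz": 0,"claw": 1},{"tx": 0.053,"ty": -0.01,"tz": -0.005,"wx": 0,"wy": 0,"wz": 0,"claw": 1}]'

```text
clock: 8.45
eef_pos: [497.0, -19.7, 142.0]
tool_rot: [-3.14, -0.001, 1.737]
force: [1.3, 1.8, -20.4]
width: 10.9
gripper_force: 58.0
```

```bash
cat > m.py <<'E'
from h import *
u=np.array([-.13,.9915])
go((500,0,142),1.74)
for n in('side','top'):
    d=ctrl.get_image(n);P=world(d,np.ones((384,512),bool));v,w=np.nonzero(d['depth']>0);dark=d['img'][v,w].max(1)<45
    m=dark&(P[:,0]>560)&(P[:,0]<610)&(P[:,1]>-10)&(P[:,1]<75)&(P[:,2]>70)&(P[:,2]<95)
    h,e=np.histogram((P[m][:,:2]-[524,-185.2])@u,np.arange(204,256,1.));print(n,[(int(a),int(b)) for a,b in zip(e,h) if b])
E
python3 m.py
```

```text
t [ 0.0632  0.0208 -0.0001] w [-0.0013 -0.0008 -0.0021] | eef [497.  -19.7 142. ] [-3.140e+00 -1.000e-03  1.737e+00] F [  1.3   1.8 -20.4] T [ 0.31 -0.38 -0.11] w 10.9 gf 58.02390933036804 t 8.45 q7 0.4322846420445595
side [(210, 1), (211, 3), (212, 5), (213, 10), (214, 6), (215, 5), (216, 3), (217, 1), (218, 1), (219, 2), (220, 2), (221, 2), (222, 1), (229, 1), (230, 5), (231, 4), (232, 15), (233, 3), (234, 4), (235, 3), (236, 6), (237, 2), (238, 2), (239, 1)]
top [(212, 2), (213, 5), (214, 6), (215, 6), (216, 5), (217, 6), (218, 5), (219, 7), (220, 4), (221, 4), (232, 6), (233, 4), (234, 7), (235, 6), (236, 6), (237, 6), (238, 5), (239, 6), (240, 5), (241, 6), (242, 4), (243, 4)]
```

Request:
jog_arm --plan '[{"tx": 0.01,"ty": 0,"tz": 0.002,"wx": 0,"wy": 0,"wz": 0,"claw": 1},{"tx": 0.023,"ty": 0,"tz": 0.003,"wx": 0,"wy": 0,"wz": 0,"claw": 1},{"tx": 0.023,"ty": 0,"tz": 0.003,"wx": 0,"wy": 0,"wz": 0,"claw": 1},{"tx": 0.023,"ty": 0,"tz": 0.003,"wx": 0,"wy": 0,"wz": 0,"claw": 1},{"tx": 0.023,"ty": 0,"tz": 0.003,"wx": 0,"wy": 0,"wz": 0,"claw": 1}]'

```text
clock: 9.05
eef_pos: [496.1, -13.8, 142.0]
tool_rot: [-3.141, -0.001, 1.736]
force: [0.2, -0.1, -23.0]
width: 11.2
gripper_force: 58.3
```

```bash
python3 m.py; python3 m.py | head -1
```

```text
t [ 0.0434  0.0203 -0.0001] w [-0.0005 -0.0003 -0.0024] | eef [496.1 -13.8 142. ] [-3.141e+00 -1.000e-03  1.736e+00] F [  0.2  -0.1 -23. ] T [ 0.14 -0.19 -0.12] w 11.2 gf 58.25519263744354 t 9.05 q7 0.4212105642978664
side [(215, 1), (217, 5), (218, 6), (219, 9), (220, 7), (221, 3), (222, 1), (223, 6), (224, 2), (225, 1), (226, 2), (229, 1), (231, 4), (232, 4), (233, 6), (234, 1), (235, 6), (236, 4), (237, 2), (238, 2), (239, 2), (240, 1)]
top [(218, 3), (219, 5), (220, 5), (221, 7), (222, 6), (223, 6), (224, 5), (225, 6), (226, 5), (227, 4), (232, 6), (233, 4), (234, 7), (235, 5), (236, 7), (237, 5), (238, 7), (239, 5), (240, 5), (241, 5), (242, 5), (243, 4)]
t [ 0.0435  0.0203 -0.0001] w [-0.0005 -0.0004 -0.0024] | eef [496.2 -13.9 142. ] [-3.141e+00 -1.000e-03  1.736e+00] F [  0.8   0.4 -22.5] T [ 0.11 -0.22 -0.09] w 11.1 gf 58.21480929851532 t 9.15 q7 0.421206044576185
```

Request:
jog_arm --plan '[{"tx": 0.01,"ty": 0,"tz": 0.002,"wx": 0,"wy": 0,"wz": 0,"claw": 1},{"tx": 0.02,"ty": 0,"tz": 0.004,"wx": 0,"wy": 0,"wz": 0,"claw": 1},{"tx": 0.02,"ty": 0,"tz": 0.004,"wx": 0,"wy": 0,"wz": 0,"claw": 1},{"tx": 0.02,"ty": 0,"tz": 0.004,"wx": 0,"wy": 0,"wz": 0,"claw": 1},{"tx": 0.02,"ty": 0,"tz": 0.004,"wx": 0,"wy": 0,"wz": 0,"claw": 1}]'

```text
clock: 9.75
eef_pos: [495.5, -8.5, 141.8]
tool_rot: [3.141, -0.0, 1.736]
force: [-5.0, -1.2, -1.1]
width: 10.9
gripper_force: 61.3
```

```bash
python3 m.py; python3 m.py | head -1
```

```text
t [ 0.0254  0.0195 -0.0008] w [ 0.0002 -0.0001 -0.0027] | eef [495.5  -8.5 141.8] [ 3.141 -0.     1.736] F [-5.  -1.2 -1.1] T [-0.39  1.06 -0.05] w 10.9 gf 61.2817507982254 t 9.75 q7 0.4115595233188282
side [(220, 3), (221, 7), (222, 10), (223, 3), (224, 1), (225, 3), (226, 5), (227, 2), (228, 2), (229, 2), (230, 1), (231, 1), (232, 5), (233, 3), (234, 2), (235, 1), (236, 5), (237, 2), (238, 5), (239, 1)]
top [(222, 6), (223, 5), (224, 6), (225, 5), (226, 5), (227, 6), (228, 5), (229, 5), (230, 6), (231, 4), (232, 5), (233, 3), (234, 8), (235, 5), (236, 4), (237, 7), (238, 6), (239, 5), (240, 5), (241, 6), (242, 4), (243, 4)]
t [ 0.0255  0.0194 -0.0009] w [ 0.0002 -0.0001 -0.0026] | eef [495.5  -8.5 141.7] [ 3.141 -0.     1.736] F [-5.3 -0.4  2.6] T [-0.15  0.94  0.09] w 11.0 gf 62.45550513267517 t 9.85 q7 0.41160295714195905
```

Request:
jog_arm --plan '[{"tx": 0.006,"ty": -0.002,"tz": 0,"wx": 0,"wy": 0,"wz": 0,"claw": 1},{"tx": 0.012,"ty": -0.004,"tz": 0,"wx": 0,"wy": 0,"wz": 0,"claw": 1},{"tx": 0.012,"ty": -0.004,"tz": 0,"wx": 0,"wy": 0,"wz": 0,"claw": 1},{"tx": 0.012,"ty": -0.004,"tz": 0,"wx": 0,"wy": 0,"wz": 0,"claw": 1},{"tx": 0.012,"ty": -0.004,"tz": 0,"wx": 0,"wy": 0,"wz": 0,"claw": 1}]'

```text
clock: 10.45
eef_pos: [495.0, -5.3, 141.7]
tool_rot: [3.139, 0.001, 1.736]
force: [-1.7, -4.0, 7.1]
width: 11.2
gripper_force: 64.1
```

```bash
python3 m.py|cut -c1-260; python3 m.py | head -1;python3 m.py | head -1
```

```text
t [ 0.0148  0.0193 -0.001 ] w [ 0.0016  0.0005 -0.0027] | eef [495.   -5.3 141.7] [3.139e+00 1.000e-03 1.736e+00] F [-1.7 -4.   7.1] T [-0.95  0.5   0.04] w 11.2 gf 64.145747423172 t 10.45 q7 0.4058391974572931
side [(219, 1), (220, 2), (221, 6), (222, 8), (223, 6), (224, 4), (225, 1), (226, 2), (227, 1), (228, 5), (229, 2), (230, 3), (231, 1), (233, 5), (234, 3), (235, 3), (236, 4), (237, 3), (238, 1), (239, 3), (240, 1)]
top [(222, 5), (223, 6), (224, 5), (225, 6), (226, 5), (227, 6), (228, 5), (229, 5), (230, 6), (231, 4), (232, 5), (233, 3), (234, 8), (235, 5), (236, 6), (237, 7), (238, 5), (239, 6), (240, 5), (241, 6), (242, 4), (243, 4)]
t [ 0.0146  0.0194 -0.001 ] w [ 0.0015  0.0004 -0.0027] | eef [495.   -5.3 141.7] [3.139e+00 1.000e-03 1.736e+00] F [-2.3 -3.5  6.6] T [-0.96  0.52  0.06] w 10.8 gf 64.12606358528137 t 10.55 q7 0.40583000423349586
t [ 0.0145  0.0194 -0.0009] w [ 0.0016  0.0004 -0.0026] | eef [495.   -5.3 141.7] [3.139e+00 1.000e-03 1.736e+00] F [-0.9 -4.6  6.3] T [-0.93  0.54  0.04] w 11.0 gf 64.1314423084259 t 10.65 q7 0.4058377616668394
```

Request:
jog_arm --plan '[{"tx": 0,"ty": 0,"tz": 0,"wx": 0,"wy": 0,"wz": 0.08,"claw": 1},{"tx": 0,"ty": 0,"tz": 0,"wx": 0,"wy": 0,"wz": 0.16,"claw": 1},{"tx": 0,"ty": 0,"tz": 0,"wx": 0,"wy": 0,"wz": 0.24,"claw": 1},{"tx": 0,"ty": 0,"tz": 0,"wx": 0,"wy": 0,"wz": 0.32,"claw": 1},{"tx": 0,"ty": 0,"tz": 0,"wx": 0,"wy": 0,"wz": 0.4,"claw": 1},{"tx": 0,"ty": 0,"tz": 0,"wx": 0,"wy": 0,"wz": 0.48,"claw": 1},{"tx": 0,"ty": 0,"tz": 0,"wx": 0,"wy": 0,"wz": 0.56,"claw": 1},{"tx": 0,"ty": 0,"tz": 0,"wx": 0,"wy": 0,"wz": 0.64,"claw": 1},{"tx": 0,"ty": 0,"tz": 0,"wx": 0,"wy": 0,"wz": 0.72,"claw": 1},{"tx": 0,"ty": 0,"tz": 0,"wx": 0,"wy": 0,"wz": 0.8,"claw": 1},{"tx": 0,"ty": 0,"tz": 0,"wx": 0,"wy": 0,"wz": 0.8,"claw": 1},{"tx": 0,"ty": 0,"tz": 0,"wx": 0,"wy": 0,"wz": 0.8,"claw": 1}]'

```text
clock: 11.95
eef_pos: [496.7, -6.0, 141.8]
tool_rot: [3.136, -0.004, 0.482]
force: [0.8, -5.2, 3.6]
width: 11.2
gripper_force: 64.1
```

```bash
python3 m.py|cut -c1-260
```

```text
t [ 0.019  -0.0125 -0.0008] w [ 4.400e-03  1.000e-04 -8.011e-01] | eef [496.7  -6.  141.8] [ 3.136 -0.004  0.482] F [ 0.8 -5.2  3.6] T [-1.02  0.02  0.44] w 11.2 gf 64.09184575080872 t 11.95 q7 -0.4968093155339646
side [(219, 1), (220, 2), (221, 6), (222, 9), (223, 2), (224, 6), (225, 2), (226, 5), (227, 1), (228, 4), (229, 2), (230, 1), (231, 1), (232, 2), (233, 5), (234, 3), (235, 4), (236, 2), (237, 2), (238, 1), (239, 1), (240, 3)]
top [(222, 5), (223, 6), (224, 5), (225, 6), (226, 6), (227, 5), (228, 6), (229, 4), (230, 6), (231, 4), (232, 6), (233, 5), (234, 6), (235, 5), (236, 7), (237, 5), (238, 6), (239, 6), (240, 5), (241, 6), (242, 4), (243, 3)]
```

Request:
jog_arm --plan '[{"tx": 0,"ty": 0,"tz": 0,"wx": 0,"wy": 0,"wz": 0.03,"claw": 1},{"tx": 0,"ty": 0,"tz": 0,"wx": 0,"wy": 0,"wz": 0.05,"claw": 1},{"tx": 0,"ty": 0,"tz": 0,"wx": 0,"wy": 0,"wz": 0.05,"claw": 1},{"tx": 0,"ty": 0,"tz": 0,"wx": 0,"wy": 0,"wz": 0.05,"claw": 1}]'

```text
clock: 12.45
eef_pos: [496.7, -5.9, 141.8]
tool_rot: [3.136, -0.003, 0.41]
force: [0.5, -5.9, 4.8]
width: 11.1
gripper_force: 92.2
```

```bash
python3 m.py|head -1
```

```text
t [ 0.0179 -0.0138 -0.0006] w [ 4.500e-03  7.000e-04 -8.469e-01] | eef [496.7  -5.9 141.8] [ 3.136e+00 -3.000e-03  4.100e-01] F [ 0.5 -5.9  4.8] T [-1.19  0.02  1.99] w 11.1 gf 92.16307064518332 t 12.45 q7 -0.551410571506029
```

Request:
jog_arm --plan '[{"tx": 0,"ty": 0,"tz": 0,"wx": 0,"wy": 0,"wz": -0.03,"claw": 1},{"tx": 0,"ty": 0,"tz": 0,"wx": 0,"wy": 0,"wz": -0.03,"claw": 0.7},{"tx": 0,"ty": 0,"tz": 0,"wx": 0,"wy": 0,"wz": -0.03,"claw": 0.4},{"tx": 0,"ty": 0,"tz": 0,"wx": 0,"wy": 0,"wz": -0.03,"claw": 0.2},{"tx": 0,"ty": 0,"tz": 0,"wx": 0,"wy": 0,"wz": -0.03,"claw": 0},{"tx": 0,"ty": 0,"tz": 0,"wx": 0,"wy": 0,"wz": -0.03,"claw": 0},{"tx": 0,"ty": 0,"tz": -0.05,"wx": 0,"wy": 0,"wz": -0.03,"claw": 0},{"tx": 0,"ty": 0,"tz": -0.15,"wx": 0,"wy": 0,"wz": -0.03,"claw": 0},{"tx": 0,"ty": 0,"tz": -0.3,"wx": 0,"wy": 0,"wz": -0.03,"claw": 0},{"tx": 0,"ty": 0,"tz": -0.4,"wx": 0,"wy": 0,"wz": -0.03,"claw": 0},{"tx": 0,"ty": 0,"tz": -0.4,"wx": 0,"wy": 0,"wz": -0.03,"claw": 0}]'

```text
clock: 13.65
eef_pos: [496.3, -5.4, 264.6]
tool_rot: [3.139, -0.007, 0.448]
force: [1.1, -0.4, -0.3]
width: 85.4
gripper_force: 0.0
```

```bash
python3 m.py
python3 -c "
from h import *
d=ctrl.get_image('side');c=cv2.cvtColor(d['img'],cv2.COLOR_RGB2BGR)[130:290,160:360]
cv2.imwrite('pics/s5.png',cv2.resize(c,None,fx=3.5,fy=3.5,interpolation=cv2.INTER_CUBIC))
for t in ('wing','collar'):
  for r in ctrl.trace(d,t)[:1]:
    p=world(d,r['pixels']);print(t,r['score'],np.median(p,0))
    q=p[p[:,2]>168]
    if t=='wing' and len(q)>9: print(q.mean(0),cv2.minAreaRect(q[:,:2].astype(np.float32)))"
```

```text
t [ 0.0159 -0.0122  0.4088] w [ 0.0045 -0.0028 -0.8225] | eef [496.3  -5.4 264.6] [ 3.139 -0.007  0.448] F [ 1.1 -0.4 -0.3] T [-0.04 -0.   -0.03] w 85.4 gf 0.0 t 13.65 q7 -0.6881946505498433
side [(219, 1), (220, 5), (221, 4), (222, 6), (223, 7), (224, 4), (225, 2), (226, 1), (227, 2), (228, 6), (229, 1), (230, 4), (231, 3), (232, 3), (233, 1), (234, 3), (235, 3), (236, 2), (237, 4), (239, 2), (240, 2)]
top [(222, 1), (223, 3), (224, 3), (225, 3), (226, 4), (227, 3), (228, 5), (229, 4), (230, 5), (231, 5), (232, 6), (233, 4), (234, 7), (235, 5), (236, 7), (237, 5), (238, 6), (239, 5), (240, 6), (241, 5), (242, 5), (243, 4)]
wing 0.56 [495.00776306 -12.03139474 165.12435496]
[494.87223215 -10.40695692 173.00187642] ((495.2156982421875, -9.210325241088867), (34.8012809753418, 12.761037826538086), 29.717124938964844)
collar 0.58 [515.15709073  -8.03110227  92.1882106 ]
```

View pics/s5.png

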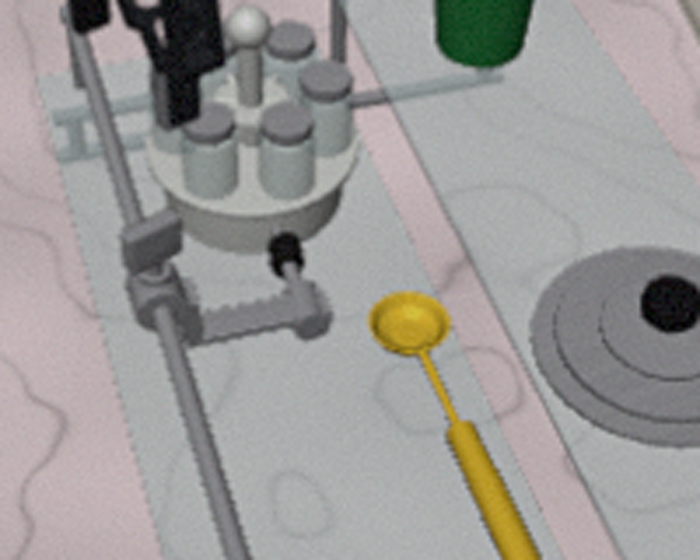

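The side view shows the pad touching the buffer at crop pixel (287, 252). The wing is back at its starting angle, the gripper is clear above, and the spoon and lid haven't been disturbed.

```bash
python3 -c "
from h import *
print(ctrl.finish_job())"
```

```text
the job is handed in; nothing more can be done
None
```

The job is handed in, but no verdict came back: by my own measurements the collar is clamped with its pad pressed about 4–4.5 mm (roughly 3.5 N) on the buffer, the wing screw is tight against its stop, and the gripper is clear.

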